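Close up the sample scanner and start the scan

ROBOT

A 7-joint arm with a two-finger parallel gripper is mounted at the origin on the work surface. World frame = base frame: x ahead of the robot, y to its left, z up, the work surface at z = 0. Lengths are in m, angles in rad, forces in N, time in s.
With the tool pointing down it reaches from about 0.4 to 0.85 m from the base axis. Payload 4.5 kg.
Tool frame: the origin (TCP) lies between the finger pads; the fingertips stand r.finger_overhang ahead of it and the grasp point (between the pads) lies 8 mm behind it (r.finger_overhang is the distance from the TCP to the fingertips, in m); z points along the fingers, x is the direction in which the jaws open and shut, and the axes are right-handed (so a half turn about z gives the same grasp; the last joint's range is limited). The gripper opens to 88 mm and grips with 3 to 60 N. Pads are 18 mm wide; open, the fingers measure 123 mm over their backs; the gripper's body (75 mm by 187 mm) begins 45 mm behind the grasp point.
Start: joints at [-1.075, 0.689, -0.195, 1.565, 0.157, 0.902, -0.215], TCP at [0.278, 0.56, 0.224] pointing down, gripper open.
Joint ranges: [-3.01, 3.01], [-0.46, 2.08], [-1.47, 1.51], [0.13, 2.56], [-1, 4.14], [0.04, 2.09], [-2.66, 2.66]. Speed limits (rad/s): [2.57, 2.57, 3.14, 3.14, 3.14, 3.14, 3.14].

INTERFACE

Orientations are given as a unit quaternion [x, y, z, w].
In Python, from plant import r gives the robot as it stands.
- The arm moves only by the tool move_arm, never from a script. Its argument "targets" is a list that holds one entry, the list of rows, each a list of 7 numbers: the turn, a rotation vector about the world's x, y, z in rad, then the shift along the world's x, y, z in m, then the opening, from 0 (shut) to 1 (fully open). A call has 1 to 5 rows; each row shifts and turns the pose as measured when the row begins; what a row does not reach is not made up. A row lasts 1/10 s, in which the tool goes at most 50 mm and 8.59 degrees, less where a joint would pass 70% of its speed; a pose out of reach is approached as far as the arm can. A call with a gripper value outside its range is refused whole. The fingers move at their own pace and stop on an object; "force" is the grip in N (left out, the last holds). Time passes only in rows, so rows that do not move let the fingers close. It gives the time, the measured TCP pose, the force and the opening at its end, in the units of the state.
- r.get_state(): the state, without advancing time (a new reading comes with each control period).
- r.snapshot(name): name is "scene" or "top" or "wrist"; returns a dict with "frame" (480x640x3 uint8, red, green, blue), "K" (3x3 intrinsics, pixels), "T" (4x4, takes a point from camera to world coordinates). Camera axes: x right, y up, looking along -z (the intrinsics and any distortion apply to the point x, -y, -z); pixel columns grow to the right and rows downward; lengths in m; the calibration is good to about 2 mm. A picture is of the moment at which its call begins. There is no depth.
- r.finish_job(): hands the job in, once; it reports no verdict.
Trained networks look in a picture, given as the dict that the camera call returned (one of the last four; its "shot" number tells which), for a name from the list of things; names that differ only in an ending like _2 or _b are one class to them, and where a whole thing is asked for, a point or a joint stands for the part that bears it (a point fixed in the world has none). Each returns a list of dicts, best first, with "score" (0 to 1); they miss things now and then, are a little off and sometimes report something else, mostly with a low value. They report only what shows in the picture. A call takes as long as a camera call. They do not tell look-alikes from the thing itself.
- r.find_in(picture, query): "centre" ([row, column] in pixels, amid what is visible of it).
The state is a dict: "clock": time; "q": joint angles; "qd": joint speeds; "joint_torque": joint torques, N m; "tool_pos": TCP position; "eef_rot": TCP orientation; "contact_force": force on the tool from outside, world axes, zero at the start; "moment": the same for the moment, N m; "opening": opening from 0.0 (shut) to 1.0 (fully open).
Only numpy, scipy, OpenCV 4.12 (cv2) and the standard library are available. Lean on these libraries where they do the work, as an engineer would, in place of code of your own. Each camera call takes 0.05 s, during which the arm holds its last target. There are 200 camera calls.

TASK

Get the scanner running, just pushing with the fingertips: push the blue-fronted sample tray all the way in, then swing the black-framed clear guard door fully shut in front of it, and then press the green start button right down and let go. Nothing needs grasping: leave the orange sample pot standing untouched in its tray, do not press the red stop button, and leave the other things on the bench where they are.

Things in the scene. Friction and masses are not known exactly. Their poses are not given: they have to be found in the camera images.
- scanner: white bench scanner, fixed, with a low clear guard in front. Origin: middle of the front opening, at table height. x points inwards (the way the tray is pushed), y across the opening, z up. Clear side panels at y = -0.119 and +0.119 reach 115 mm above the table; above the tray it is open up to x = 0.13, then come the lens and the white tower, 214 mm tall.
- tray (a joint): how far the tray is pulled out, in m: 0 is fully home (pushed in against its stop), up to 0.14. It slides along the scanner's x axis with about 2 N of friction and stays where it is left.
- tray_front (a point): centre of the outer face of the tray's blue front plate, which is 145 mm wide, 55 mm tall (18 to 73 mm above the table; this point at 45 mm) and 12 mm thick, without a handle. Axes as the scanner's: x points inwards. When home this face lies 12 mm inside the front opening.
- tray_floor (a point): middle of the tray's inner floor, 24 mm above the table. Axes as the scanner's. The tray is 150 x 130 mm inside with 14 mm high walls.
- guard_door (a joint): opening angle of the guard door in rad: 0 is shut, up to 1.9. Upright clear pane in a black frame, 215 mm wide, 10 mm thick, 17 to 116 mm above the table, hinged upright at the scanner's -y side; opens outwards and stays where left (light friction, under 2 N at its free edge; no latch). Shut, it covers the tray's front, so the tray goes in first.
- door_hinge (a point): point on the door's vertical hinge axis, half-way up the door (66 mm above the table). Turns with the door: y points from the hinge along the door to its free edge, x points through the door from its outer to its inner face.
- door_edge (a point): middle of the black upright at the free edge of the door, on its outer face (the face to push on), 208 mm from the hinge axis, 66 mm above the table; the upright is 24 mm wide. Axes as door_hinge: pushing along +x closes the door.
- pot: orange sample pot standing loose in the tray, 44 mm diameter, 36 mm tall. Origin: centre of its underside. Not to be touched.
- start (a joint): travel of the green start button in m: 0 is up, 0.006 fully down; it springs back, about 4 N to press fully.
- start_top (a point): centre of the top of the green start button, 36 mm diameter, 52 mm above the table as it stands up, on a grey box 70 x 70 x 30 mm fixed to the table; pressed straight down.
- stop (a joint): travel of the red stop button in m: 0 is up, 0.006 down. Not to be pressed.
- stop_top (a point): centre of the top of the red stop button, the same kind on a like box.
- flask: amber bottle with black cap, 64 mm diameter, 120 mm tall; a bystander. Origin: centre of its underside.
- beaker: clear glass beaker, 68 mm diameter, 85 mm tall; a bystander. Origin: centre of its underside.
- slide_box: blue flat box, 85 x 100 x 34 mm; a bystander. Origin: centre of its underside.
- mouse: black computer mouse, about 75 x 60 x 34 mm; a bystander. Origin: centre of its underside.
- jar: clear jar with white lid, 56 mm diameter, 65 mm tall; a bystander. Origin: centre of its underside.
- screwdriver: screwdriver lying flat, 180 mm long; a bystander. Origin: centre of its underside.
There are look-alikes about, which are no part of the job. Leave any brown look-alike of the part that bears stop alone.

How it is judged:
On the way, in this order (a step that is already met when the one before it is completed fails the run):
1. the sample tray is pushed fully home (value of joint tray below 0.004 m), for 0.2 s.
2. the guard door is swung shut with the tray home (value of joint tray below 0.004 m and value of joint guard_door below 0.04 rad), for 0.2 s.
3. the green start button is pressed down with tray and door closed (all of step 2 and value of joint start above 0.0045 m), for 0.05 s.
At the end, for the whole second after the job is handed in: Tray within 4 mm of home, guard door within 0.04 rad of shut, green button pressed at least 4.5 mm after that and let go again, red button up, and the pot standing upright (within 0.3 rad) on the floor of the tray (all of step 2 and angle between pot's own z axis and vertical below 0.3 rad and x of pot in the frame of tray_floor between -0.08 and 0.08 m and y of pot in the frame of tray_floor between -0.065 and 0.065 m and z of pot in the frame of tray_floor between -0.006 and 0.012 m and value of joint each of start, stop below 0.002 m and linear speed of pot below 0.02 m/s); the robot touches nothing.
It fails at once if the red stop button is pressed (more than 3 mm) (value of joint stop above 0.003 m).
It fails at once if the start button is pressed while the tray or the door is open (value of joint start above 0.003 m and (value of joint tray above 0.01 m or value of joint guard_door above 0.1 rad)).
It fails at once if the door is swung into the pulled-out tray (value of joint tray above 0.02 m and value of joint guard_door below 1.1 rad).
It fails at once if the sample pot is touched by the fingers, tipped or lifted (contact force between the fingers and pot above 0.5 N or angle between pot's own z axis and vertical above 0.5 rad or height (world z) of pot above 0.045 m).
It fails at once if a bystander is shifted by more than 30 mm (distance of any of flask, beaker, slide_box, mouse, jar, screwdriver from where it was at the start of the episode above 0.03 m).
It also fails if it takes over 58 s, if anything falls off the work surface, if the arm or the gripper's body presses on something with over 40 N, if the wrist force passes 120 N, or if a joint passes its speed limit or range.

## Working session

There is one attempt and no reset: what is moved stays moved. The work goes in short steps, Python scripts to look and compute and a tool call to move; the robot and the scene stay as the last step left them, time stands still between calls to the robot, and variables do not carry over. Pictures are saved under pics/ and viewed, about 8 in all and at most 12, crops included, and the job is handed in when it is done.

Besides the shell and the picture viewer there is one more tool, called after "Request:" in YAML: its name, and indented under it one key for each argument. move_arm: Moves the arm, as the interface text tells. Its arguments: {"type":"object","properties":{"targets":{"type":"array","items":{"type":"array","items":{"type":"array","items":{"type":"number"}}}},"force":{"type":"number"}},"required":["targets"]}

```bash
ls; mkdir -p pics; cat > h.py <<'E'
import numpy as np, cv2
from plant import r
def save(p,n): cv2.imwrite('pics/'+n+'.png', p['frame'][:,:,::-1])
def ray(p,rc):
    K,T=np.array(p['K']),np.array(p['T'])
    d=np.linalg.inv(K)@[rc[1],rc[0],1.0]
    d=T[:3,:3]@[d[0],-d[1],-d[2]]
    return T[:3,3],d
def atz(p,rc,z):
    o,d=ray(p,rc); return o+d*(z-o[2])/d[2]
def proj(p,X):
    K,T=np.array(p['K']),np.array(p['T'])
    c=T[:3,:3].T@(np.array(X)-T[:3,3]); u=K@[c[0],-c[1],-c[2]]
    return u[:2]/u[2]  # col,row
E
python3 - <<'E'
from h import *
s=r.get_state(); print(s['tool_pos'],s['eef_rot'],s['clock'],r.finger_overhang)
Z=dict(tray_front=.045,guard_door=.066,door_edge=.066,start_top=.052,stop_top=.052,pot=.03,flask=.06,beaker=.04,slide_box=.02,mouse=.017,jar=.03,screwdriver=.01,scanner=.1,door_hinge=.066,tray_floor=.024)
for c in ('top','scene'):
    p=r.snapshot(c); save(p,c); print(c,list(p.keys()),np.round(p['T'],3).tolist(),np.round(p['K'],1).tolist())
    for q,z in Z.items():
        for f in r.find_in(p,q)[:3]:
            print(q,np.round(f['centre']),round(f['score'],2),np.round(atz(p,f['centre'],z)[:2],3))
E
```

```text
pics
[0.2782396  0.558927   0.22271222] [ 8.50157703e-01  5.26527362e-01 -7.32971647e-04  5.28921635e-04] 0.0 0.011
top ['frame', 'K', 'T', 'shot'] [[-0.001, 0.977, -0.213, 0.267], [-1.0, 0.001, 0.006, -0.077], [0.006, 0.213, 0.977, 1.168], [0.0, 0.0, 0.0, 1.0]] [[548.5, 0.0, 317.0], [0.0, 548.5, 243.7], [0.0, 0.0, 1.0]]
tray_front [241. 218.] 0.83 [0.517 0.125]
guard_door [177. 259.] 0.94 [0.652 0.039]
door_edge [177. 257.] 0.97 [0.651 0.044]
door_edge [291. 318.] 0.22 [ 0.41  -0.085]
start_top [207. 392.] 0.61 [ 0.59  -0.242]
start_top [263. 413.] 0.45 [ 0.469 -0.282]
stop_top [262. 418.] 0.8 [ 0.472 -0.291]
stop_top [328. 383.] 0.8 [ 0.336 -0.216]
stop_top [138. 249.] 0.61 [0.746 0.065]
pot [234. 222.] 0.93 [0.538 0.119]
pot [246. 119.] 0.59 [0.509 0.336]
flask [146. 399.] 0.76 [ 0.725 -0.261]
beaker [294. 316.] 0.9 [ 0.406 -0.081]
slide_box [331. 453.] 0.77 [ 0.332 -0.366]
slide_box [241. 216.] 0.35 [0.522 0.132]
mouse [267. 493.] 0.67 [ 0.467 -0.459]
jar [128. 302.] 0.95 [ 0.779 -0.051]
screwdriver [210. 475.] 0.88 [ 0.595 -0.43 ]
scanner [247. 119.] 0.59 [0.493 0.311]
door_hing
[... 474 characters left out ...]
0.589 -0.229]
stop_top [231. 231.] 0.8 [ 0.344 -0.215]
stop_top [225. 138.] 0.72 [ 0.219 -0.355]
stop_top [290. 488.] 0.6 [0.758 0.062]
pot [218. 426.] 0.95 [0.519 0.146]
pot [308. 296.] 0.34 [ 0.578 -0.222]
flask [365. 331.] 0.87 [ 0.734 -0.264]
beaker [223. 304.] 0.84 [ 0.393 -0.077]
slide_box [272. 160.] 0.97 [ 0.339 -0.369]
mouse [344. 140.] 0.91 [ 0.482 -0.469]
screwdriver [373. 198.] 0.6 [ 0.588 -0.419]
screwdriver [258. 433.] 0.46 [0.604 0.084]
scanner [175. 472.] 0.69 [0.532 0.255]
scanner [222. 413.] 0.47 [0.578 0.044]
scanner [305. 295.] 0.3 [ 0.631 -0.258]
door_hinge [257. 434.] 0.86 [0.648 0.037]
tray_floor [218. 412.] 0.9 [0.496 0.128]
tray_floor [305. 290.] 0.55 [ 0.561 -0.224]
```

View pics/top.png

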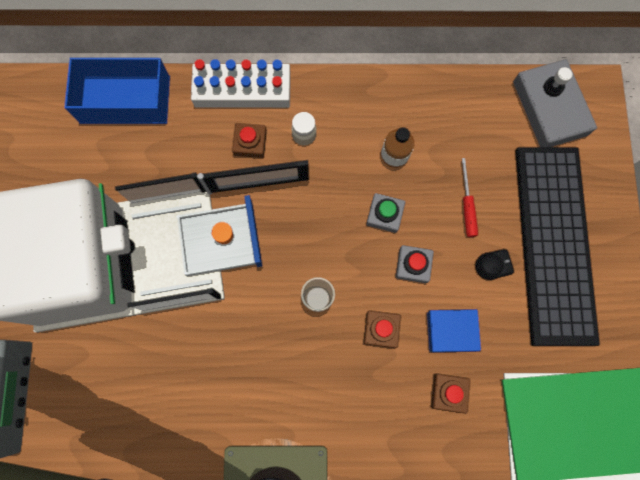

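View pics/scene.png

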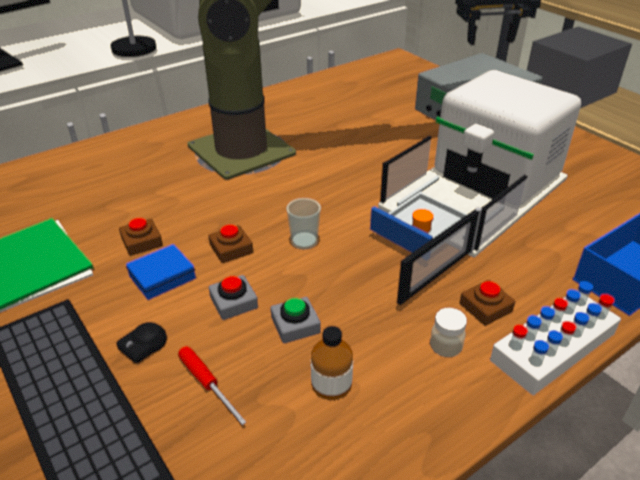

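Top view: the scanner is at left, opening towards −y (image right). The tray's blue front is near (255,231) and the pot at (221,232). The door is open, from its hinge near (203,182) to its free edge near (308,170).

Button candidates: the only green one is on a grey box at (387,210). The red one on a grey box at (417,263) is the stop button. The reds on brown boxes, at (248,136), (384,329) and (454,394), are look-alikes.

Next I'll take enlarged crops for the exact corners.

```bash
python3 - <<'E'
from h import *
p=r.snapshot('top'); f=p['frame'][:,:,::-1]
a=cv2.resize(f[150:320,110:320],None,fx=3.5,fy=3.5,interpolation=cv2.INTER_CUBIC)
cv2.imwrite('pics/c1.png',a)
s=r.snapshot('scene'); g=s['frame'][:,:,::-1]
b=cv2.resize(f[170:290,360:450],None,fx=3,fy=3,interpolation=cv2.INTER_CUBIC)
c=cv2.resize(g[135:310,365:535],None,fx=3,fy=3,interpolation=cv2.INTER_CUBIC)
o=np.zeros((525,790,3),np.uint8); o[:360,:270]=b; o[:,275:785]=c[:,:510]
cv2.imwrite('pics/c2.png',o)
hsv=cv2.cvtColor(f,cv2.COLOR_BGR2HSV)
m=cv2.inRange(hsv,(100,140,50),(130,255,255)); m[:, :225]=0; m[:180]=0; m[290:]=0; m[:,280:]=0
pts=np.argwhere(m)[:,::-1].astype(np.float32); print(len(pts),cv2.minAreaRect(pts),cv2.boxPoints(cv2.minAreaRect(pts)).tolist())
m=cv2.inRange(hsv,(50,120,60),(80,255,255)); m[:,:360]=0;m[:180]=0;m[240:]=0;m[:,430:]=0
n,l,st,ce=cv2.connectedComponentsWithStats(m); k=1+st[1:,4].argmax(); print(st[k],ce[k],atz(p,ce[k][::-1],.052))
g=s['frame'][:,:,::-1];hsv=cv2.cvtColor(g,cv2.COLOR_BGR2HSV)
m=cv2.inRange(hsv,(50,120,60),(80,255,255)); m[:280]=0;m[340:]=0;m[:,:260]=0;m[:,340:]=0
n,l,st,ce=cv2.connectedComponentsWithStats(m); k=1+st[1:,4].argmax(); print(st[k],ce[k],atz(s,ce[k][::-1],.052))
E
```

```text
350 ((252.77027893066406, 230.62161254882812), (70.1983642578125, 5.260767459869385), 80.53767395019531) [[244.40541076660156, 196.43243408203125], [249.59458923339844, 195.56756591796875], [261.1351318359375, 264.810791015625], [255.9459686279297, 265.6756591796875]]
[379 201  18  17 232] [387.18965517 208.64224138] [ 0.58658055 -0.23162177  0.052     ]
[284 298  22  18 316] [294.44303797 306.65822785] [ 0.59189292 -0.23432048  0.052     ]
```

View pics/c1.png

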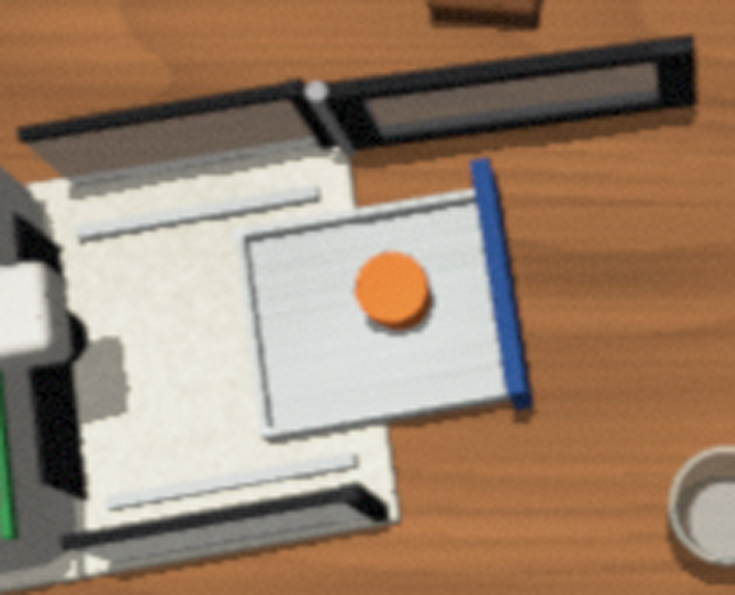

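View pics/c2.png

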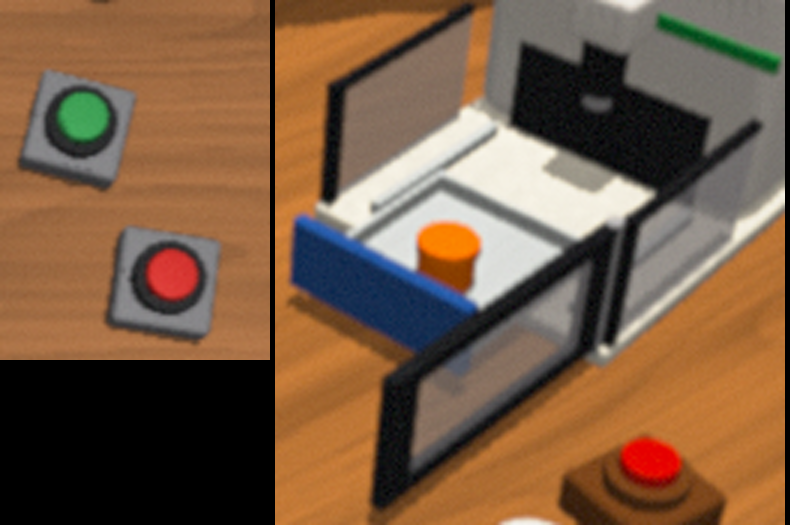

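The crops confirm one green button, on a grey box, at (387,209). The grey-box red stop is next to it and I'll leave it alone. The tray plate's outer top edge runs (250,195.7)–(261.7,265.7). The door's outer top edge runs (200.3,175.7)–(307.7,161).

```bash
python3 - <<'E'
from h import *
p=r.snapshot('top'); s=r.snapshot('scene')
P=lambda u,v,z: atz(p,(v/3.5+150,u/3.5+110),z)
S=lambda u,v,z: atz(s,(v/3+135,(u-275)/3+365),z)
a,b=P(490,160,.073),P(531,405,.073); print('plate',a,b,np.linalg.norm(a-b))
a2,b2=S(478,300,.073),S(296,218,.073); print('plate scene',a2,b2,np.linalg.norm(a2-b2))
e=b-a; yaw=np.arctan2(e[1],e[0])+np.pi/2; print('scanner yaw',np.degrees(yaw))
h,ed=P(316,90,.116),P(692,38,.116); print('hinge',h,'edge',ed,np.linalg.norm(h-ed))
h2,ed2=S(617,225,.116),S(384,378,.116); print('scene hinge',h2,'edge',ed2,np.linalg.norm(h2-ed2))
print('panel tops', [P(*q,.115) for q in((300,82),(20,132),(357,487),(65,543))])
for c in((350,150),(398,520)): print('base corner',P(*c,.01))
print('pot top',P(392,288,.06))
E
```

```text
plate [0.60822054 0.05646402 0.073     ] [0.4602962  0.02898779 0.073     ] 0.15045449400227295
plate scene [0.6059912  0.07229221 0.073     ] [0.46938559 0.0372844  0.073     ] 0.14101999858711706
scanner yaw -79.47750863625468
hinge [0.63677341 0.15247437 0.116     ] edge [ 0.66882327 -0.06401507  0.116     ] 0.21884896972782852
scene hinge [0.63944156 0.15334058 0.116     ] edge [ 0.66330745 -0.06357537  0.116     ] 0.2182249061939036
panel tops [array([0.64196947, 0.16213199, 0.115     ]), array([0.61155735, 0.32103401, 0.115     ]), array([0.40697499, 0.11982003, 0.115     ]), array([0.37614071, 0.27819888, 0.115     ])]
base corner [0.63433547 0.15239036 0.01      ]
base corner [0.40093291 0.11386625 0.01      ]
pot top [0.53297981 0.11411427 0.06      ]
```

Request:
move_arm:
  targets:
    - [[0,0,-0.1,0,0,0.03,0],[0,0,-0.14,0,0,0.04,0],[0,0,-0.14,0,-0.01,0.04,0],[0,0,-0.14,0.02,-0.04,0.01,0],[0,0,-0.14,0.02,-0.04,0,0]]
  force: 10

```text
clock: 2.3
tool_pos: [0.3136, 0.4721, 0.3458]
eef_rot: [0.976, 0.217, -0.004, -0.004]
contact_force: [0.9, -1.4, 0.2]
opening: 0.573
```

Request:
move_arm:
  targets:
    - [[0,0,-0.1,0.02,-0.045,0,0],[0,0,-0.1,0.02,-0.045,0,0],[0,0,-0.06,0.02,-0.045,0,0],[0,0,0,0.02,-0.045,0,0],[0,0,0,0.02,-0.045,0,0]]

```text
clock: 2.8
tool_pos: [0.4144, 0.2431, 0.3482]
eef_rot: [0.996, 0.083, -0.0, -0.007]
contact_force: [1.3, -0.4, -0.1]
opening: 0.116
```

Request:
move_arm:
  targets:
    - [[0,0,0,0.02,-0.045,0,0],[0,0,0,0.02,-0.045,0,0],[0,0,0,0.02,-0.045,0,0],[0,0,0,0.02,-0.045,0,0],[0,0,0,0.02,-0.045,0,0]]

```text
clock: 3.3
tool_pos: [0.5146, 0.014, 0.3497]
eef_rot: [0.996, 0.084, 0.001, -0.008]
contact_force: [0.2, 0.7, 0.2]
opening: 0.001
```

Request:
move_arm:
  targets:
    - [[0,0,0,0.02,-0.03,-0.02,0],[0,0,0,0.015,-0.015,-0.045,0],[0,0,0,0,0,-0.05,0],[0,0,0,0,0,-0.05,0],[0,0,0,0,0,-0.04,0]]

```text
clock: 3.8
tool_pos: [0.5594, -0.0449, 0.1463]
eef_rot: [0.997, 0.077, 0.014, -0.004]
contact_force: [0.6, -0.0, 0.0]
opening: 0.003
```

Request:
move_arm:
  targets:
    - [[0,0,0,0,0,-0.04,0],[0,0,0,0,0,-0.025,0],[0,0,0,0,0,-0.01,0],[0,0,0,0,0,0,0]]

```text
clock: 4.2
tool_pos: [0.5562, -0.0446, 0.0635]
eef_rot: [0.997, 0.076, 0.01, -0.005]
contact_force: [-0.4, -0.2, 0.6]
opening: 0.006
```

```bash
python3 - <<'E'
from h import *
st=r.get_state(); print(st['clock'],st['tool_pos'],st['eef_rot'],st['contact_force'])
p=r.snapshot('top'); s=r.snapshot('scene')
f=p['frame'][:,:,::-1]; g=s['frame'][:,:,::-1]
o=np.hstack([cv2.resize(f[140:320,130:330],None,fx=2,fy=2),cv2.resize(g[100:280,335:535],None,fx=2,fy=2)])
cv2.imwrite('pics/c3.png',o)
E
```

```text
4.2 [ 0.55623536 -0.0446215   0.06354598] [ 0.99701599  0.07643338  0.00952723 -0.00512744] [-0.41671652 -0.21827077  0.5893584 ]
```

View pics/c3.png

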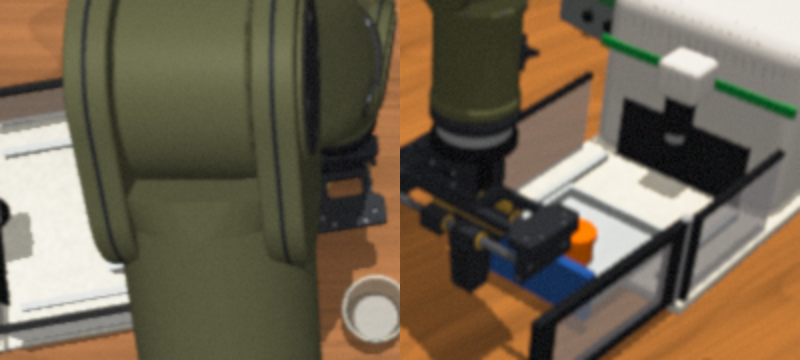

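Request:
move_arm:
  targets:
    - [[0,0,0,0,0,0.007,0],[0,0,0,-0.005,0.025,0,0],[0,0,0,-0.004,0.02,0,0],[0,0,0,-0.002,0.012,0,0],[0,0,0,-0.002,0.012,0,0]]

```text
clock: 4.8
tool_pos: [0.5506, 0.0231, 0.0818]
eef_rot: [0.997, 0.074, 0.019, -0.003]
contact_force: [0.7, 0.5, 0.2]
opening: 0.006
```

Request:
move_arm:
  targets:
    - [[0,0,0,-0.002,0.012,0,0],[0,0,0,-0.002,0.012,0,0],[0,0,0,-0.002,0.012,0,0],[0,0,0,-0.002,0.012,0,0],[0,0,0,-0.002,0.012,0,0]]

```text
clock: 5.3
tool_pos: [0.5411, 0.0872, 0.0834]
eef_rot: [0.997, 0.073, 0.021, -0.003]
contact_force: [0.4, -0.0, 0.1]
opening: 0.011
```

```bash
python3 - <<'E'
from h import *
st=r.get_state(); print(st['clock'],st['tool_pos'],st['eef_rot'],st['contact_force'])
s=r.snapshot('scene'); w=r.snapshot('wrist')
g=s['frame'][:,:,::-1]
o=np.hstack([cv2.resize(g[120:300,350:510],None,fx=2.5,fy=2.5),cv2.resize(w['frame'][:,:,::-1],(400,300))[:, :].copy() if 0 else cv2.copyMakeBorder(cv2.resize(w['frame'][:,:,::-1],(400,300)),0,150,0,0,cv2.BORDER_CONSTANT)])
cv2.imwrite('pics/c4.png',o)
E
```

```text
5.3 [0.54105689 0.08724593 0.08340581] [ 0.99709367  0.07317119  0.02098211 -0.00315454] [ 0.39312287 -0.03286882  0.12743355]
```

View pics/c4.png

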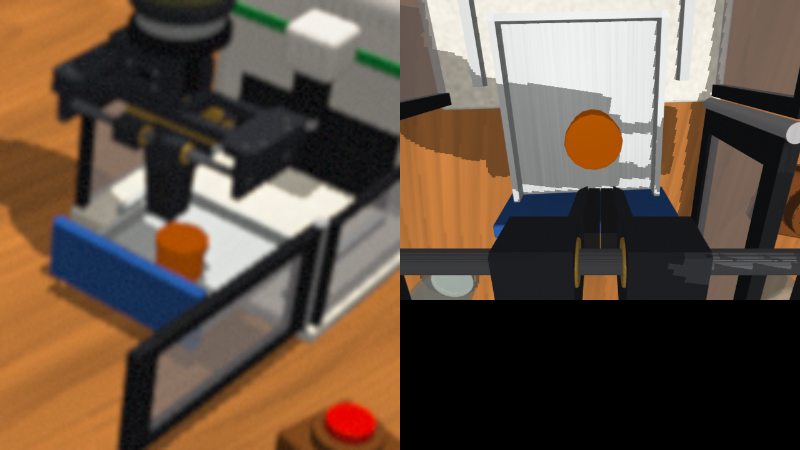

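The fingers drifted upward and passed over the plate, but touched nothing. I'll lift, back out and redo it lower, with a small sideways offset so the gripper's body clears the door.

Request:
move_arm:
  targets:
    - [[-0.009,0.04,0,0,0,0.03,0],[0,0,0,0.005,-0.03,0.01,0],[0,0,0,0.005,-0.04,0,0],[0,0,0,0,-0.04,0,0],[0,0,0,-0.01,-0.02,0,0]]

```text
clock: 5.9
tool_pos: [0.542, -0.0414, 0.1242]
eef_rot: [0.997, 0.08, 0.001, -0.0]
contact_force: [-0.3, 0.1, -0.4]
opening: 0.006
```

Request:
move_arm:
  targets:
    - [[0,0,0,0,0,-0.03,0],[0,0,0,0,0,-0.02,0],[0,0,0,0,0,0,0]]

```text
clock: 6.2
tool_pos: [0.5411, -0.0506, 0.0739]
eef_rot: [0.997, 0.073, 0.001, 0.003]
contact_force: [0.2, -0.0, -0.7]
opening: 0.007
```

Request:
move_arm:
  targets:
    - [[0,0,0,0,0,-0.016,0],[0,0,0,-0.002,0.012,0,0],[0,0,0,-0.002,0.012,0,0],[0,0,0,-0.002,0.012,0,0]]

```text
clock: 6.6
tool_pos: [0.5359, -0.0148, 0.06]
eef_rot: [0.997, 0.071, 0.002, 0.003]
contact_force: [0.9, -0.1, 0.4]
opening: 0.002
```

Request:
move_arm:
  targets:
    - [[0,0,0,-0.001,0.012,-0.001,0],[0,0,0,-0.001,0.012,-0.001,0],[0,0,0,-0.002,0.012,-0.001,0],[0,0,0,-0.002,0.012,-0.001,0]]

```text
clock: 7.0
tool_pos: [0.5305, 0.0402, 0.0582]
eef_rot: [0.997, 0.073, 0.004, 0.003]
contact_force: [-0.0, -5.3, 10.6]
opening: 0.009
```

Request:
move_arm:
  targets:
    - [[0,0,0,-0.001,0.006,0.001,0],[0,0,0,-0.001,0.006,0,0]]

```text
clock: 7.2
tool_pos: [0.5281, 0.0549, 0.0593]
eef_rot: [0.997, 0.074, 0.004, 0.003]
contact_force: [-0.1, 0.8, -0.9]
opening: -0.0
```

```bash
python3 - <<'E'
from h import *
st=r.get_state(); print(st['clock'],st['tool_pos'],st['contact_force'],st['moment'])
s=r.snapshot('scene'); w=r.snapshot('wrist')
g=s['frame'][:,:,::-1]
o=np.hstack([cv2.resize(g[120:300,350:510],None,fx=2.5,fy=2.5),cv2.copyMakeBorder(cv2.resize(w['frame'][:,:,::-1],(400,300)),0,150,0,0,cv2.BORDER_CONSTANT)])
cv2.imwrite('pics/c5.png',o)
E
```

```text
7.2 [0.52807866 0.05489812 0.05925338] [-0.1046201   0.8456671  -0.93439929] [-0.04006587  0.06765574 -0.04775669]
```

View pics/c5.png

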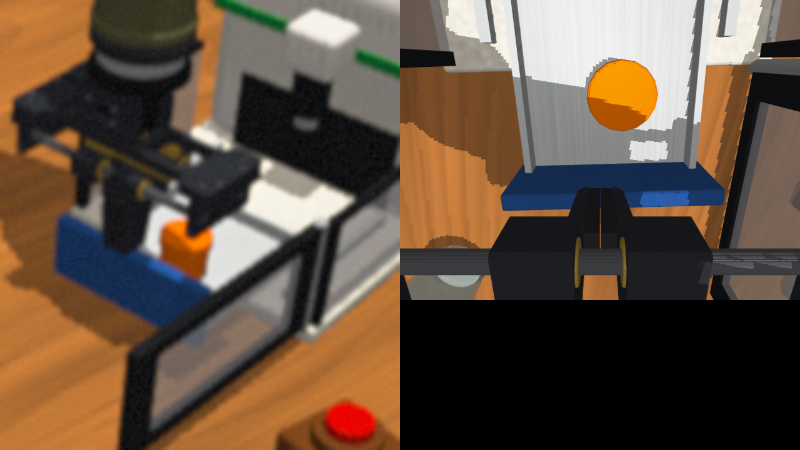

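```bash
python3 - <<'E'
from h import *
w=r.snapshot('wrist'); s=r.snapshot('scene'); st=r.get_state()
T=np.array(w['T']); print(np.round(T,3).tolist())
print('tip px wrist',proj(w,np.array(st['tool_pos'])-[0,0,.011]),'scene',proj(s,np.array(st['tool_pos'])-[0,0,.011]))
o=np.hstack([cv2.resize(w['frame'][240:400,240:440,::-1],None,fx=2,fy=2.0),cv2.resize(s['frame'][180:280,360:460,::-1],(400,320))])
cv2.imwrite('pics/c6.png',o)
E
```

```text
[[0.989, -0.139, -0.057, 0.514], [0.15, 0.935, 0.322, 0.139], [0.009, -0.326, 0.945, 0.22], [0.0, 0.0, 0.0, 1.0]]
tip px wrist [320.21251093 294.23686671] scene [396.85950739 228.88684283]
```

View pics/c6.png

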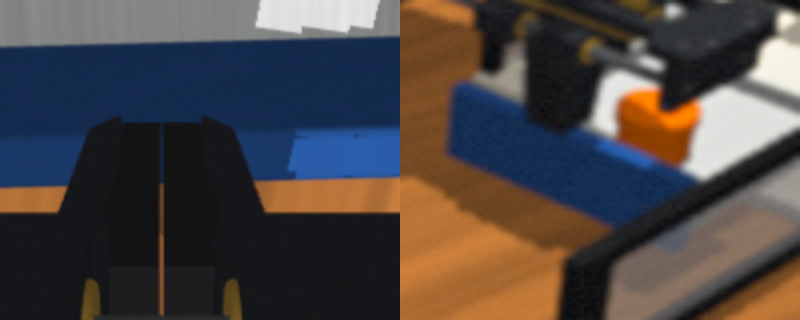

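```bash
python3 - <<'E'
from h import *
w=r.snapshot('wrist'); s=r.snapshot('scene')
for row,z in((262,.024),(305,.073),(332,.073)):
    for c in (250,430): print(row,c,atz(w,(row,c),z))
q=lambda u,v:(180+v/3.2,360+(u-400)/4)
print('scene plate outer?/top edge',atz(s,q(455,85),.073),atz(s,q(600,147),.073))
pt=[r.find_in(w,'pot')[:1],r.find_in(s,'pot')[:1]]
print(pt, atz(w,pt[0][0]['centre'],.05) if pt[0] else 0)
print(r.get_state()['contact_force'],r.get_state()['tool_pos'])
E
```

```text
262 250 [0.49243744 0.05296521 0.024     ]
262 430 [0.58316188 0.06620521 0.024     ]
305 250 [0.49960598 0.05569402 0.073     ]
305 430 [0.57024208 0.06592414 0.073     ]
332 250 [0.50074615 0.04348562 0.073     ]
332 430 [0.57311699 0.05391346 0.073     ]
scene plate outer?/top edge [0.46851621 0.0425921  0.073     ] [0.55955182 0.0571702  0.073     ]
[[{'centre': [147.0, 354.2], 'score': 0.77}], [{'centre': [219.4, 425.4], 'score': 0.67}]] [0.53210646 0.11991299 0.05      ]
[ 0.25704683 -0.5238122  -0.34143275] [0.52826135 0.05331204 0.05915716]
```

```bash
python3 - <<'E'
from h import *
s=r.snapshot('scene')
for t,o in(((.556,-.045,.0635),(370,245)),((.541,.087,.0834),(416,208.8)),((.528,.054,.0593),(396,220.6))):
    print(o,[np.round(proj(s,np.array(t)-[0,0,d]),1).tolist() for d in(.011,0,-.02)])
# fully free reference points: start-button top known
print(proj(s,[.589,-.233,.052]))
print(np.round(s['T'],3).tolist())
E
```

```text
(370, 245) [[367.4, 253.2], [367.7, 248.6], [368.2, 240.2]]
(416, 208.8) [[414.7, 216.2], [415.3, 211.7], [416.2, 203.3]]
(396, 220.6) [[396.9, 228.7], [397.3, 224.3], [398.1, 216.1]]
[294.12858951 305.3589014 ]
[[0.596, -0.5, 0.628, 1.21], [0.803, 0.367, -0.47, -0.628], [0.004, 0.785, 0.62, 0.773], [0.0, 0.0, 0.0, 1.0]]
```

The readings are consistent once compared: in the scene camera the fingertips sit about 20–25 mm higher than the reported TCP height implies. They skimmed the plate's top edge at a reported z of 0.058. So true tip height ≈ reported z + 0.014, and I need to go lower.

Request:
move_arm:
  targets:
    - [[0,0,0,0,0,0.03,0],[0,0,0,0.004,-0.03,0,0],[0,0,0,0.004,-0.03,0,0],[0,0,0,0,-0.015,0,0],[0,0,0,0,0,-0.02,0]]

```text
clock: 8.15
tool_pos: [0.5386, -0.025, 0.0717]
eef_rot: [0.997, 0.074, 0.007, 0.003]
contact_force: [0.2, 0.1, -0.0]
opening: 0.011
```

Request:
move_arm:
  targets:
    - [[0,0,0,0,0,-0.02,0],[0,0,0,0,0,-0.01,0],[0,0,0,0,0,0,0]]

```text
clock: 8.45
tool_pos: [0.5377, -0.0273, 0.0395]
eef_rot: [0.997, 0.072, 0.006, 0.004]
contact_force: [0.3, -0.1, 1.2]
opening: 0.006
```

Request:
move_arm:
  targets:
    - [[0,0,0,0,0.005,-0.006,0],[0,0,0,-0.002,0.012,-0.001,0],[0,0,0,-0.002,0.012,-0.001,0],[0,0,0,-0.002,0.012,-0.001,0],[0,0,0,-0.002,0.012,-0.001,0]]

```text
clock: 8.95
tool_pos: [0.5302, 0.03, 0.0306]
eef_rot: [0.997, 0.072, 0.007, 0.004]
contact_force: [-0.1, 0.4, 0.1]
opening: 0.006
```

Request:
move_arm:
  targets:
    - [[0,0,0,-0.002,0.01,-0.001,0],[0,0,0,-0.002,0.01,-0.001,0],[0,0,0,-0.002,0.01,-0.001,0]]

```text
clock: 9.25
tool_pos: [0.5246, 0.0624, 0.0283]
eef_rot: [0.997, 0.072, 0.008, 0.004]
contact_force: [0.6, -2.6, 2.6]
opening: 0.003
```

```bash
python3 - <<'E'
from h import *
s=r.snapshot('scene'); st=r.get_state(); print(st['tool_pos'],st['contact_force'])
o=cv2.resize(s['frame'][150:290,350:520,::-1],None,fx=4,fy=4)
cv2.imwrite('pics/c7.png',o)
E
```

```text
[0.52393674 0.06524165 0.02799541] [-0.02378187  1.9942488   0.99297042]
```

View pics/c7.png

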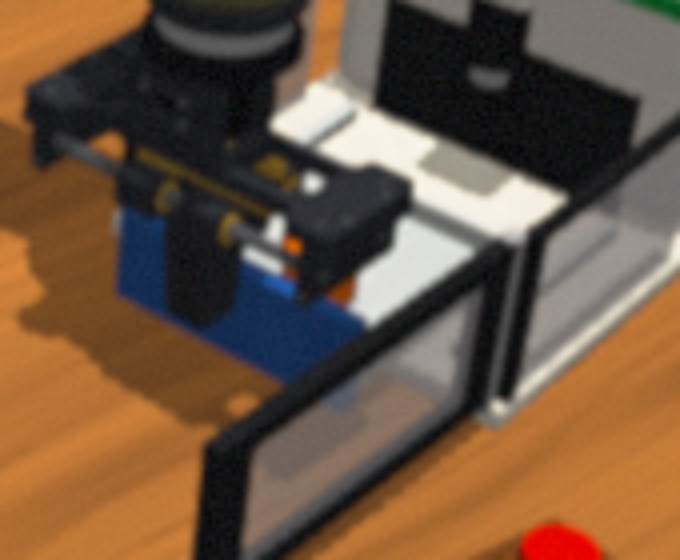

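Request:
move_arm:
  targets:
    - [[0,0,0,-0.001,0.01,0.004,0],[0,0,0,-0.001,0.01,0.004,0],[0,0,0,-0.001,0.01,0,0],[0,0,0,-0.001,0.01,0,0]]

```text
clock: 9.7
tool_pos: [0.5176, 0.1052, 0.0361]
eef_rot: [0.997, 0.072, 0.006, 0.005]
contact_force: [-0.1, -3.4, -1.3]
opening: 0.004
```

Request:
move_arm:
  targets:
    - [[0,0,0,-0.001,0.01,0,0],[0,0,0,-0.001,0.008,0,0],[0,0,0,-0.001,0.008,0,0]]

```text
clock: 10.0
tool_pos: [0.5127, 0.1338, 0.036]
eef_rot: [0.997, 0.072, 0.004, 0.005]
contact_force: [-1.5, -3.0, -0.3]
opening: 0.001
```

Request:
move_arm:
  targets:
    - [[0,0,0,0,0.006,0,0],[0,0,0,-0.001,0.006,0,0]]

```text
clock: 10.2
tool_pos: [0.5122, 0.1399, 0.036]
eef_rot: [0.997, 0.071, 0.005, 0.009]
contact_force: [3.1, -24.7, 0.8]
opening: 0.007
```

Request:
move_arm:
  targets:
    - [[0,0,0,0,0.006,0,0],[0,0,0,-0.001,0.006,0,0]]

```text
clock: 10.4
tool_pos: [0.5121, 0.139, 0.0362]
eef_rot: [0.998, 0.065, 0.004, 0.017]
contact_force: [1.9, -14.1, -0.5]
opening: 0.004
```

Request:
move_arm:
  targets:
    - [[0,0,0,-0.001,0.006,0,0],[0,0,0,-0.001,0.006,0,0],[0,0,0,0,0.004,0,0]]

```text
clock: 10.7
tool_pos: [0.5122, 0.1379, 0.0364]
eef_rot: [0.998, 0.057, 0.005, 0.028]
contact_force: [-1.6, -7.2, 0.9]
opening: 0.01
```

Request:
move_arm:
  targets:
    - [[0,0,0,0.003,-0.02,0,0],[0,0,0,0.006,-0.03,0.01,0],[0,0,0,0.006,-0.03,0.03,0],[0,0,0,0,-0.02,0.05,0],[0,0,0,0,0,0.05,0]]

```text
clock: 11.2
tool_pos: [0.5271, 0.0409, 0.1725]
eef_rot: [0.998, 0.06, 0.003, 0.026]
contact_force: [1.7, 0.9, 1.4]
opening: 0.007
```

Request:
move_arm:
  targets:
    - [[0,0,0,0,-0.02,0.05,0],[0,0,0,0.04,-0.03,0.02,0],[0,0,0,0.045,-0.02,0,0],[0,0,0,0.045,-0.02,0,0]]

```text
clock: 11.6
tool_pos: [0.6574, -0.0381, 0.2483]
eef_rot: [0.998, 0.064, 0.011, 0.022]
contact_force: [1.0, 0.3, -0.8]
opening: 0.004
```

```bash
python3 - <<'E'
from h import *
s=r.snapshot('scene'); p=r.snapshot('top'); st=r.get_state(); print(st['clock'],st['tool_pos'],st['eef_rot'],st['contact_force'])
o=np.hstack([cv2.resize(s['frame'][130:330,370:540,::-1],(400,470)),cv2.resize(p['frame'][130:330,140:310,::-1],(400,470))])
cv2.imwrite('pics/c8.png',o)
E
```

```text
11.7 [ 0.66100162 -0.04194682  0.24742585] [0.99766787 0.06237572 0.01318321 0.02437797] [-1.04350599  0.3836128   0.06841981]
```

View pics/c8.png

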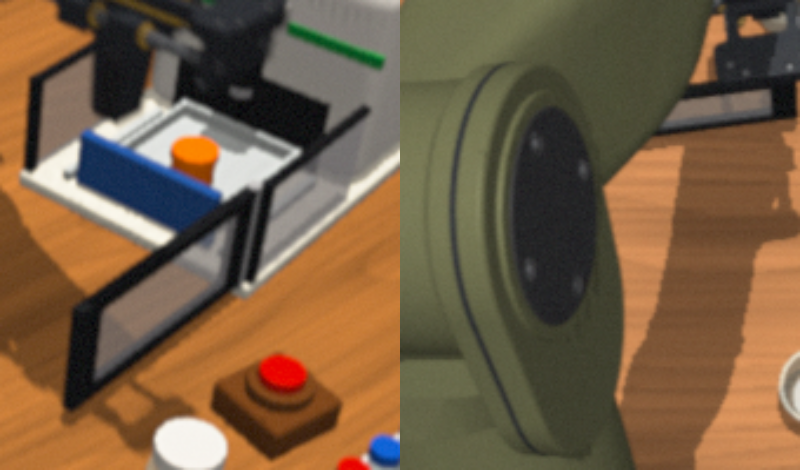

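Request:
move_arm:
  targets:
    - [[0.047,0.029,0.02,0.03,0.005,0,0],[0,0,0.02,0.025,0.002,0,0],[0,0,0,0,0,-0.04,0],[0,0,0,0,0,-0.045,0],[0,0,0,0,0,-0.04,0]]

```text
clock: 12.2
tool_pos: [0.7192, -0.0288, 0.1222]
eef_rot: [0.996, 0.084, 0.004, -0.004]
contact_force: [0.6, -0.6, -0.9]
opening: 0.008
```

```bash
cat > door.py <<'E'
from h import *
H=np.array([.638,.153]); L=.195
for deg in range(277,184,-6):
    t=np.radians(deg); u=np.array([np.cos(t),np.sin(t)]); n=np.array([-u[1],u[0]])  # outer normal
    ph=np.radians(deg+90-8); d=.017*abs(np.cos(ph))+.009*abs(np.sin(ph))+.005
    print(deg,np.round(H+L*u+n*d,3))
E
python3 - <<'E'
from h import *
import runpy; runpy.run_path('door.py')
s=r.snapshot('scene')
for c in((83,133),(218,190)): print('plate',atz(s,(130+c[1]/2.353,370+c[0]/2.353),.073))
st=r.get_state(); print(st['clock'],st['tool_pos'],st['eef_rot'],st['contact_force'])
E
```

```text
277 [ 0.684 -0.038]
271 [ 0.664 -0.042]
265 [ 0.645 -0.043]
259 [ 0.624 -0.043]
253 [ 0.604 -0.041]
247 [ 0.584 -0.036]
241 [ 0.564 -0.029]
235 [ 0.545 -0.02 ]
229 [ 0.527 -0.009]
223 [0.51  0.004]
217 [0.495 0.019]
211 [0.481 0.035]
205 [0.469 0.054]
199 [0.459 0.073]
193 [0.451 0.094]
187 [0.446 0.115]
plate [0.45165    0.14336845 0.073     ]
plate [0.58452985 0.17621586 0.073     ]
12.25 [ 0.71395486 -0.02784843  0.11431112] [ 0.9964512   0.08398185 -0.00236584 -0.00514394] [-1.86528418 -0.50734025 -3.94991315]
```

Request:
move_arm:
  targets:
    - [[0,0,0,0,-0.005,-0.025,0],[0,0,0,0,-0.005,-0.012,0],[0,0,0,-0.015,0,0,0],[0,0,0,-0.01,-0.002,0,0]]

```text
clock: 12.65
tool_pos: [0.6889, -0.035, 0.0757]
eef_rot: [0.996, 0.086, -0.003, -0.007]
contact_force: [0.7, 0.1, -0.6]
opening: 0.006
```

Request:
move_arm:
  targets:
    - [[0,0,0,-0.012,-0.003,0,0],[0,0,0,-0.012,-0.002,0,0],[0,0,0,-0.015,-0.001,0,0],[0,0,0,-0.018,0,0,0]]

```text
clock: 13.05
tool_pos: [0.6374, -0.0394, 0.0823]
eef_rot: [0.996, 0.086, 0.005, -0.007]
contact_force: [1.3, 0.7, -1.0]
opening: 0.007
```

```bash
python3 - <<'E'
from h import *
s=r.snapshot('scene'); save(s,'raw1')
for q in('door_edge','guard_door'):
    for f in r.find_in(s,q)[:2]: print(q,np.round(f['centre']),round(f['score'],2))
# black pixels along predicted edge: lowest dark bottom corner of the door
for deg in(277,271,265,262,256):
    t=np.radians(deg); u=np.array([np.cos(t),np.sin(t)])
    e=np.array([.638,.153])+.215*u
    print(deg,[np.round(proj(s,[*e,z])).tolist() for z in(.116,.066,.017)])
g=cv2.cvtColor(s['frame'],cv2.COLOR_RGB2GRAY)
m=(g<45).astype(np.uint8); m[:,:380]=0; m[:230]=0
n,l,st,c=cv2.connectedComponentsWithStats(m); print([x.tolist() for x in st[1:] if x[4]>40])
E
```

```text
door_edge [258. 418.] 0.77
door_edge [162. 493.] 0.74
guard_door [258. 419.] 0.74
guard_door [224. 304.] 0.52
277 [[403.0, 261.0], [401.0, 283.0], [399.0, 303.0]]
271 [[394.0, 254.0], [391.0, 276.0], [390.0, 296.0]]
265 [[385.0, 247.0], [383.0, 269.0], [382.0, 289.0]]
262 [[382.0, 244.0], [380.0, 265.0], [378.0, 286.0]]
256 [[375.0, 236.0], [374.0, 258.0], [372.0, 278.0]]
[[380, 230, 94, 60, 1471], [415, 230, 46, 27, 420], [475, 230, 7, 19, 68], [591, 230, 49, 27, 426], [576, 250, 64, 63, 1485], [461, 297, 52, 27, 318]]
```

Request:
move_arm:
  targets:
    - [[0,0,0,-0.02,0,-0.003,0],[0,0,0,-0.02,0.002,-0.003,0],[0,0,0,-0.02,0.005,-0.003,0],[0,0,0,-0.02,0.008,-0.003,0],[0,0,0,-0.019,0.01,-0.003,0]]

```text
clock: 13.7
tool_pos: [0.5524, -0.015, 0.0725]
eef_rot: [0.996, 0.086, 0.019, -0.005]
contact_force: [2.0, -1.1, 0.6]
opening: 0.004
```

Request:
move_arm:
  targets:
    - [[0,0.02,0,-0.018,0.008,0,0],[0,0.02,0,-0.017,0.011,0,0],[0,0,0,-0.016,0.013,0,0],[0,0,0,-0.015,0.015,0,0],[0,0,0,-0.014,0.017,0,0]]

```text
clock: 14.2
tool_pos: [0.4805, 0.0513, 0.0749]
eef_rot: [0.996, 0.084, 0.006, -0.006]
contact_force: [1.1, -0.7, 0.3]
opening: 0.006
```

Request:
move_arm:
  targets:
    - [[0,0,0,-0.008,0.014,0,0],[0,0,0,-0.006,0.012,0,0],[0,0,0,-0.005,0.01,0,0],[0,0,0,-0.003,0.008,0,0]]

```text
clock: 14.6
tool_pos: [0.4601, 0.1005, 0.0756]
eef_rot: [0.996, 0.085, 0.008, -0.007]
contact_force: [0.3, -0.8, -0.9]
opening: 0.001
```

Request:
move_arm:
  targets:
    - [[0,0,0,-0.001,0.006,0,0],[0,0,0,-0.001,0.006,0,0]]

```text
clock: 14.8
tool_pos: [0.4589, 0.1071, 0.0757]
eef_rot: [0.997, 0.082, 0.009, -0.003]
contact_force: [3.0, -26.6, 1.6]
opening: 0.004
```

Request:
move_arm:
  targets:
    - [[0,0,0,0,0.006,0,0],[0,0,0,0,0.005,0,0],[0,0,0,0,0.004,0,0]]

```text
clock: 15.1
tool_pos: [0.4588, 0.1057, 0.0759]
eef_rot: [0.997, 0.072, 0.008, 0.007]
contact_force: [0.6, -6.1, 0.0]
opening: 0.002
```

Request:
move_arm:
  targets:
    - [[0,0,0,0,-0.02,0,0],[0,0,0,0,-0.03,0.01,0],[0,0,0,0,-0.03,0.04,0],[0,0,0,0.02,-0.04,0.02,0],[0,0,0,0.02,-0.04,0.02,0]]

```text
clock: 15.6
tool_pos: [0.4952, -0.0534, 0.1658]
eef_rot: [0.997, 0.077, 0.002, 0.006]
contact_force: [-0.2, 0.2, -0.6]
opening: 0.004
```

Request:
move_arm:
  targets:
    - [[0,0,0,0.02,-0.045,0.02,0],[0,0,0,0.02,-0.045,0,0],[0,0,0,0.02,-0.045,0,0],[0,0,0,0.02,-0.03,0,0]]

```text
clock: 16.0
tool_pos: [0.5762, -0.2214, 0.1896]
eef_rot: [0.997, 0.076, 0.006, 0.007]
contact_force: [0.2, -0.1, 0.4]
opening: 0.007
```

```bash
python3 - <<'E'
from h import *
s=r.snapshot('scene'); w=r.snapshot('wrist'); st=r.get_state(); print(st['clock'],st['tool_pos'],st['eef_rot'],st['contact_force'])
for q in('start_top','stop_top'):
    for c in(s,w):
        for f in r.find_in(c,q)[:3]: print(q,np.round(f['centre']),round(f['score'],2),atz(c,f['centre'],.052))
for c,lo in((s,0),(w,0)):
    hsv=cv2.cvtColor(c['frame'],cv2.COLOR_RGB2HSV); m=cv2.inRange(hsv,(50,120,60),(80,255,255))
    n,l,t,ce=cv2.connectedComponentsWithStats(m)
    for k in range(1,n):
        if t[k,4]>150: print(t[k].tolist(),ce[k],atz(c,ce[k][::-1],.052))
o=np.hstack([cv2.resize(s['frame'][120:360,280:530,::-1],(400,384)),cv2.resize(w['frame'][:,:,::-1],(400,300))[:300] if 0 else cv2.copyMakeBorder(cv2.resize(w['frame'][:,:,::-1],(400,300)),0,84,0,0,cv2.BORDER_CONSTANT)])
cv2.imwrite('pics/c9.png',o)
E
```

```text
16.1 [ 0.57772273 -0.22405177  0.18936259] [0.99719608 0.0739971  0.00685185 0.00880058] [-0.54954856  0.30385276 -0.23899201]
start_top [308. 296.] 0.61 [ 0.59510623 -0.2341475   0.052     ]
start_top [219. 327.] 0.85 [ 0.58749731 -0.23192412  0.052     ]
start_top [ 21. 609.] 0.27 [ 0.74724776 -0.07374992  0.052     ]
stop_top [226. 138.] 0.77 [ 0.22065946 -0.35581274  0.052     ]
stop_top [284. 232.] 0.65 [ 0.47908121 -0.2909699   0.052     ]
stop_top [231. 229.] 0.64 [ 0.34177239 -0.2189915   0.052     ]
stop_top [268. 171.] 0.94 [ 0.47297324 -0.28827981  0.052     ]
stop_top [155.   2.] 0.63 [ 0.35429144 -0.21767727  0.052     ]
[493, 140, 40, 19, 185] [512.95675676 149.27027027] [0.46093396 0.48290342 0.052     ]
[0, 219, 93, 90, 4961] [ 36.53134449 260.73714977] [ 0.2118047  -0.54886717  0.052     ]
[284, 298, 22, 19, 320] [294.328125 306.790625] [ 0.5920399  -0.23465431  0.052     ]
[301, 194, 48, 48, 1779] [324.54131535 217.24732996] [ 0.58514739 -0.23071972  0.052     ]
```

View pics/c9.png

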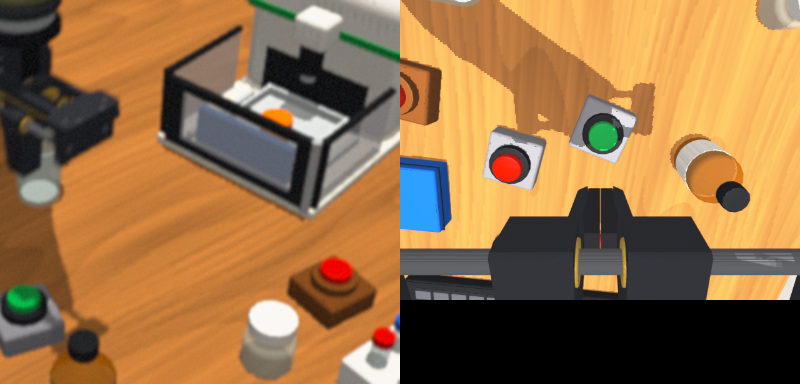

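The door is shut with the tray inside and the pot upright (left half). In the wrist view the green button is straight ahead of the fingertips and the grey-box red stop is well to the side. Now the press.

Request:
move_arm:
  targets:
    - [[0,0,0,0.008,-0.006,-0.03,0],[0,0,0,0,0,-0.04,0],[0,0,0,0,0,-0.03,0],[0,0,0,0,0,-0.02,0],[0,0,0,0,0,0,0]]

```text
clock: 16.8
tool_pos: [0.5833, -0.2106, 0.0664]
eef_rot: [0.996, 0.084, 0.005, 0.002]
contact_force: [0.8, 1.2, -0.0]
opening: 0.008
```

Request:
move_arm:
  targets:
    - [[0,0,0,0.002,-0.02,0,0],[0,0,0,0,0,-0.008,0],[0,0,0,0,0,0,0]]

```text
clock: 17.1
tool_pos: [0.5867, -0.2306, 0.0606]
eef_rot: [0.996, 0.086, 0.006, 0.003]
contact_force: [0.4, 0.1, 0.2]
opening: 0.002
```

Request:
move_arm:
  targets:
    - [[0,0,0,0,0,-0.01,0],[0,0,0,0,0,-0.008,0],[0,0,0,0,0,0,0]]

```text
clock: 17.4
tool_pos: [0.5878, -0.2314, 0.0431]
eef_rot: [0.996, 0.085, 0.008, 0.004]
contact_force: [0.0, -0.1, 0.2]
opening: 0.006
```

Request:
move_arm:
  targets:
    - [[0,0,0,0,0,-0.004,0],[0,0,0,0,0,-0.004,0]]

```text
clock: 17.6
tool_pos: [0.588, -0.2313, 0.0349]
eef_rot: [0.996, 0.085, 0.008, 0.004]
contact_force: [-1.9, 0.7, 1.9]
opening: 0.002
```

Request:
move_arm:
  targets:
    - [[0,0,0,0,0,-0.003,0],[0,0,0,0,0,-0.002,0]]

```text
clock: 17.8
tool_pos: [0.5881, -0.2313, 0.031]
eef_rot: [0.996, 0.085, 0.008, 0.003]
contact_force: [-4.8, 2.3, 24.1]
opening: 0.008
```

Request:
move_arm:
  targets:
    - [[0,0,0,0,0,-0.003,0],[0,0,0,0,0,-0.002,0]]

```text
clock: 18.0
tool_pos: [0.5881, -0.2313, 0.0312]
eef_rot: [0.996, 0.085, 0.009, 0.003]
contact_force: [-4.1, 2.5, 14.7]
opening: 0.003
```

It bottomed out: 24 N against about 4 N of spring, about 6 mm below where contact was expected. Releasing and checking.

Request:
move_arm:
  targets:
    - [[0,0,0,0,0,0.02,0],[0,0,0,0,0,0.04,0],[0,0,0,0,0,0.05,0],[0,0,0,-0.01,0,0.05,0],[0,0,0,-0.03,0.02,0.03,0]]

```text
clock: 18.5
tool_pos: [0.5476, -0.2114, 0.2222]
eef_rot: [0.996, 0.085, 0.007, 0.003]
contact_force: [0.2, 0.1, 0.2]
opening: 0.008
```

Request:
move_arm:
  targets:
    - [[0,0,0,-0.03,0.02,0.02,0],[0,0,0,0,0,0,0],[0,0,0,0,0,0,0]]

```text
clock: 18.8
tool_pos: [0.5163, -0.1895, 0.2478]
eef_rot: [0.996, 0.085, 0.011, 0.003]
contact_force: [0.1, -0.4, 0.3]
opening: 0.004
```

```bash
python3 - <<'E'
from h import *
s=r.snapshot('scene'); p=r.snapshot('top'); st=r.get_state(); print(st['clock'],st['tool_pos'],st['contact_force'],np.abs(st['qd']).max())
a=cv2.imread('pics/scene.png')
for q in('flask','beaker','slide_box','mouse','jar','screwdriver'): print(q,[np.round(f['centre']).tolist() for f in r.find_in(s,q)[:1]],[np.round(f['centre']).tolist() for f in r.find_in(p,q)[:1]])
o=np.hstack([cv2.resize(s['frame'][120:420,110:530,::-1],(500,357)),cv2.resize(s['frame'][130:270,370:490,::-1],(300,350))[:350] if 0 else cv2.copyMakeBorder(cv2.resize(s['frame'][130:270,370:490,::-1],(300,350)),0,7,0,0,cv2.BORDER_CONSTANT)])
cv2.imwrite('pics/c10.png',o)
E
```

```text
18.9 [ 0.51628422 -0.18981251  0.24683822] [ 0.37103426 -0.74497017 -0.39672512] 0.0236984085459643
flask [[365.0, 331.0]] []
beaker [[223.0, 302.0]] [[249.0, 168.0]]
slide_box [[272.0, 162.0]] [[331.0, 452.0]]
mouse [[340.0, 140.0]] [[265.0, 494.0]]
jar [[333.0, 448.0]] [[129.0, 303.0]]
screwdriver [[370.0, 200.0]] [[215.0, 470.0]]
```

View pics/c10.png

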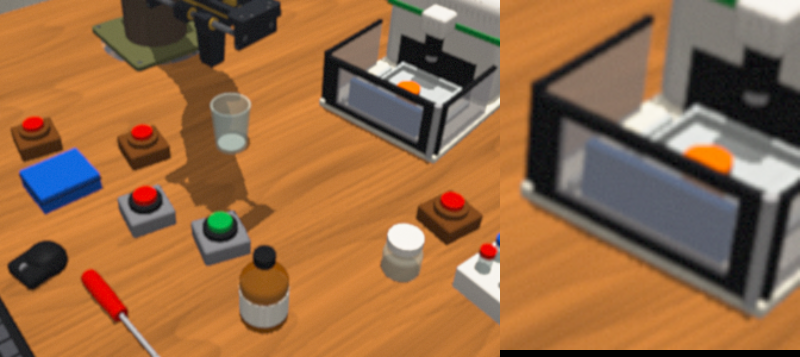

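The door is flush, the tray is home behind it, the pot is upright, both buttons are up and the bystanders haven't moved. The arm is clear, so I'm handing in.

```bash
python3 -c "
from plant import r
print(r.finish_job())"
```

```text
the job is handed in; nothing more can be done
None
```

The scanner job is done and handed in at about 19 s. I pushed the tray to its stop (25 N), swung the guard door shut (27 N at its stop), then pressed the green button to the bottom (24 N) and let go.

**Last checks:** the final picture shows the door flush, the tray home behind it, the pot upright and both buttons up. Five of the six bystanders were found within about 5 px of where they started in a clear view. The jar moved only 1 px in the top view. The arm was clear, with contact force under 1 N.

**What disagreed:**
- **Fingertip height:** the fingertips were about 25 mm higher than the reported height and overhang implied. Because of this, my first two tray pushes went wrong: one passed over the blue front plate, and one skimmed its top edge with a brief force of about 11 N. I corrected for the offset from the scene camera.
- **Pot clearance:** on the first of those passes the fingers came close to the pot, but the force readings showed no contact.
- **Final detector run:** it missed the flask in the top view, and its top-view result for the beaker was clearly a false hit. The scene view showed both in place.
- **Joint values:** I could not read the tray, door and button positions directly. They are judged from stop forces and pictures.

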